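Shut the plate viewer and hold its viewing flap at the set angle

ROBOT

A 6-joint arm with a two-finger parallel gripper is mounted at the origin on the work surface. World frame = base frame: x ahead of the robot, y to its left, z up, the work surface at z = 0. Lengths are in m, angles in rad, forces in N, time in s.
With the tool pointing down it reaches from about 0.225 to 0.875 m from the base axis. Payload 3.4 kg.
Tool frame: the origin (TCP) lies at the very end of the fingers, on their centre line; the grasp point (between the pads) lies 19 mm behind it; z points along the fingers, y is the line along which they close (so a half turn about z gives the same grasp; the last joint's range is limited). The gripper opens to 85 mm and grips with 20 to 120 N. Pads are 22 mm wide; open, the fingers measure 114 mm over their backs; the gripper's body (76 mm by 85 mm) begins 54 mm behind the grasp point. The pads swing forward as they close: fully open they stand 13 mm farther back than shut.
Start: joints at [1.188, 0.276, 1.505, -0, 1.361, -0.121], TCP at [0.149, 0.555, 0.231] pointing down, gripper open.
Joint ranges: [-2.89, 2.89], [-0.75, 2.08], [0.22, 2.7], [-1.18, 4.32], [0.11, 2.71], [-2.7, 2.7]. Speed limits (rad/s): [2.57, 2.57, 3.14, 3.14, 3.14, 3.14].

INTERFACE

Orientations are given as a unit quaternion [w, x, y, z].
In Python, from rig import get_state, optics, sign_off gives the robot as it stands.
- The arm moves only by the tool send_rows, never from a script. Its argument "increments" is a list of rows, each an object with "gripper": the gripper's target within -1 to 1 (shut at 1, half-way at 0, fully open at -1); "linear": the shift along the world's x, y, z in m, a list of three; "delta_rot": the turn, a rotation vector about the world's x, y, z in rad, a list of three. In form: [{"gripper": gripper, "linear": [dx, dy, dz], "delta_rot": [rx, ry, rz]}, ...]. A call has 1 to 8 rows; each row is the pose to reach, as a shift and turn from the pose commanded when the call began; what a row does not reach only later rows make up. A row lasts 1/10 s, in which the tool goes at most 50 mm and 8.59 degrees, less where a joint would pass 70% of its speed; a pose out of reach is approached as far as the arm can. A call with a gripper value outside its range is refused whole. The fingers move at their own pace and stop on an object; "newtons" is the grip in N (left out, the last holds). Time passes only in rows, so rows that repeat a pose let the fingers close. It gives the time, the measured TCP pose, the force, the opening and the grip force at its end, in the units of the state.
- get_state(): the state, without advancing time (a new reading comes with each control period).
- optics.get_image(name): name is "scene" or "side" or "wrist"; returns a dict with "pixels" (480x640x3 uint8, blue, green, red), "K" (3x3 intrinsics, pixels), "rvec" (rotation vector, rad) and "tvec" (3), from world to camera coordinates, as OpenCV has them; the wrist camera has in their place "T_tool_cam" (4x4, takes a point from camera to tool coordinates, whose origin is the TCP and whose axes are the flange's). Camera axes: x right, y down, z forward; pixel columns grow to the right and rows downward; lengths in m; the calibration is good to about 2 mm. A picture is of the moment at which its call begins: read the wrist's pose just before it. There is no depth.
- sign_off(): hands the job in; it is judged then, once.
The state is a dict: "clock": time; "qpos": joint angles; "qd": joint speeds; "effort": joint torques, N m; "position": TCP position; "ee_rot": TCP orientation; "contact_force": force on the tool from outside, world axes, zero at the start; "moment": the same for the moment, N m; "width": finger opening in m; "gripper_force": force on a finger pad.
Only numpy, scipy, OpenCV 4.12 (cv2) and the standard library are available. Lean on these libraries where they do the work, as an engineer would, in place of code of your own. Each camera call takes 0.05 s, during which the arm holds its last target. There are 200 camera calls.

TASK

The chromatography plate viewer is standing open: first push its blue front door fully shut so that it seats on its spring catch, and only then lift the white flap on top by its black bar until it lines up with the red pointer. The flap falls if let go, so finish while still holding it steady at the pointer's angle, with the door still shut. Leave the red pointer and the glassware and jars around the viewer where they are.

Things in the scene. Friction and masses are not known exactly. Their poses are not given: they have to be found in the camera images.
- cabinet: Grey plate viewer fixed to the table: a box 200 deep (x) x 240 wide (y) x 160 mm high. Origin at the centre of its underside, z up, its front (the blue door's side) faces its own -x, towards the robot; yaw varies by up to 0.3 rad. A white arc with black ticks stands at its left (+y) side, reaching 165 mm above the box top.
- door (a joint): Blue front door, 230 wide x 150 high x 15 mm thick, top edge 156 mm above the table, hinged upright at its left (cabinet +y) edge, opens towards the robot. 0 rad = shut on its catch, grows as it opens (starts 0.45 to 0.9). From about 0.1 to 0.04 rad a spring catch resists (push 5 to 12 N at the green dot), then pulls it to 0 and keeps it. Else a light hinge (0.03 N m); stays where left.
- door_hinge (a point): Point on the door's hinge axis, on the plane of its outer face, 134 mm above the table. Turns with the door: its -y axis runs along the door to the free edge, its -x axis points out of the outer face.
- door_push (a point): Green dot on the door's outer face, 165 mm from the hinge axis, 134 mm above the table: a good place to push with shut fingers pointing down. Its -x axis points out of the outer face. Lower down, 200 mm from the hinge and 49 mm above the table, a steel knob stands about 45 mm out of the face.
- flap (a joint): White top flap with an amber pane, 180 long (x) x 200 wide x 8 mm thick, 0.2 to 0.5 kg, hinged on a level axis along cabinet y near the back of the box top; its front edge lifts. 0 rad = lying shut, grows as it lifts (1.2 at most). Nearly frictionless hinge: it falls shut if let go.
- flap_bar (a point): Middle of the black round bar handle on the flap: bar 12 mm thick, 100 mm long along cabinet y, its centre line 35 mm above the flap's upper face, 135 mm from the hinge axis along the flap (flap frame: x -135, z +43 mm from flap_hinge). 204 mm above the table with the flap shut. The axes turn with the flap: x along the flap towards the hinge, z out of its upper face.
- flap_hinge (a point): Middle of the flap's hinge axis, 80 mm behind the cabinet's centre and 160 mm above the table; the axis is its y axis.
- pointer (a joint): Red pointer arm at the left (cabinet +y) side of the flap, on the flap's hinge axis, stiff, set anew each time (0.35 to 0.85 rad). Same zero and direction as the flap's value; the flap is at the marked angle when its value equals this one.
- pointer_tip (a point): Centre of the red 20 mm disc at the end of the pointer arm, 170 mm from the hinge axis, 112 mm to the left of the flap's middle. Its x axis lies along the pointer, towards the hinge.
- cylinder: Bystander: pale measuring cylinder, foot 70 mm, 200 mm high. Origin under its centre.
- bottle: Bystander: clear bottle with green cap, 60 mm across, 150 mm high. Origin under its centre.
- beaker: Bystander: clear beaker, 70 mm across, 85 mm high. Origin under its centre.
- cap: Bystander: loose green screw cap, 40 mm across, 14 mm high. Origin under its centre.
- mortar: Bystander: white bowl, 90 mm across, 50 mm high. Origin under its centre.
- jar: Bystander: amber jar with black lid, 56 mm across, 80 mm high. Origin under its centre.

How it is judged:
By the outcome, as a careful person would: the job done as asked, in the order asked, and still so for the second after the job is handed in, while the arm keeps its last pose, push and grip.
It also fails if it takes over 54 s, if anything falls off the work surface, if the arm or the gripper's body presses on something with over 40 N, if the wrist force passes 120 N, or if a joint passes its speed limit or range.

## Working session

There is one attempt and no reset: what is moved stays moved. The work goes in short steps, Python scripts to look and compute and a tool call to move; the robot and the scene stay as the last step left them, time stands still between calls to the robot, and variables do not carry over. Pictures are saved under pics/ and viewed, at most 10 in all, crops included, and the job is handed in when it is done.

Besides the shell and the picture viewer there is one more tool, called after "Call:" by a JSON object that holds its "name" and its "arguments", one argument or row to a line. send_rows: Moves the arm, as the interface text tells. Its arguments: {"type":"object","properties":{"increments":{"type":"array"},"newtons":{"type":"number"}},"required":["increments"]}

```bash
mkdir -p pics
python3 - <<'E'
from rig import get_state, optics
import cv2,numpy as np
s=get_state(); print({k:np.round(v,3).tolist() for k,v in s.items()})
for n in("scene","side"):
    d=optics.get_image(n); cv2.imwrite(f"pics/{n}0.png",d["pixels"]); print(n,d["K"],d["rvec"],d["tvec"])
    R=cv2.Rodrigues(np.array(d["rvec"]))[0]; print(-R.T@np.array(d["tvec"]).ravel())
E
```

```text
{'clock': 0.0, 'qpos': [1.188, 0.277, 1.506, -0.0, 1.361, -0.121], 'qd': [0.001, 0.002, 0.002, 0.0, -0.001, 0.001], 'effort': [-0.003, -41.677, -24.581, -0.0, 0.01, -0.0], 'position': [0.149, 0.555, 0.23], 'ee_rot': [-0.0, 0.131, 0.991, -0.001], 'contact_force': [0.421, -0.263, 0.277], 'moment': [0.006, 0.009, 0.025], 'gripper_force': 0.0, 'width': 0.085}
scene [[586.4254292    0.         319.19324498]
 [  0.         586.4254292  244.17418066]
 [  0.           0.           1.        ]] [ 1.95206981  1.63185279 -0.57175505] [-0.10245786 -0.33767683  2.10096359]
[ 1.58593437 -0.20773761  1.40720593]
side [[441.28296462   0.         317.4041276 ]
 [  0.         441.28296462 244.75407816]
 [  0.           0.           1.        ]] [ 0.22888656 -2.69807421  1.43827384] [0.55193892 0.16884796 1.2269239 ]
[0.3930962  1.00377985 0.82242923]
```

View pics/scene0.png

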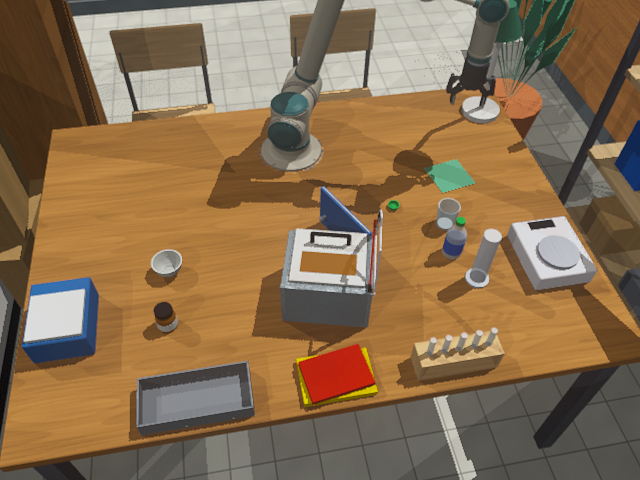

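View pics/side0.png

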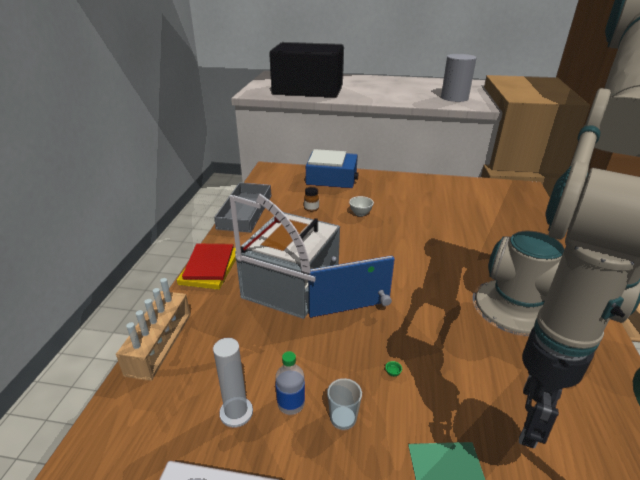

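The scene view shows the cabinet at about (330,270), with the door open towards the robot. The side view shows the blue door at (350,285) with its green dot at (371,269), and the pointer and arc at (270,235). I'll zoom in on both.

Run:
```python
import cv2,numpy as np
a=cv2.imread("pics/scene0.png")[180:330,270:400]; b=cv2.imread("pics/side0.png")[185:325,225:405]
cv2.imwrite("pics/c.png",np.hstack([cv2.resize(a,(390,450),interpolation=cv2.INTER_CUBIC),cv2.resize(b,(410,319),interpolation=cv2.INTER_CUBIC) if 0 else np.vstack([cv2.resize(b,(405,315),interpolation=cv2.INTER_CUBIC),np.zeros((135,405,3),np.uint8)])]))
```

```text
(no output)
```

View pics/c.png

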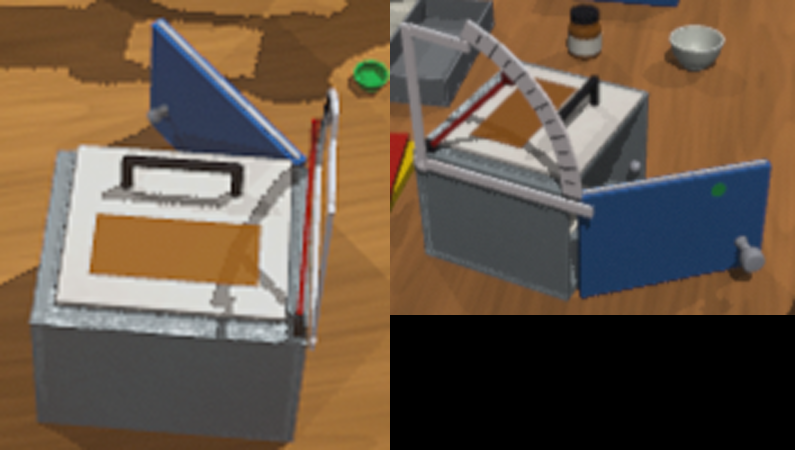

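The crop shows the box's back top edge at scene pixels (281,287)–(372,294), the bar at (312,233)–(350,234) and the door's top edge at (322,187)–(370,233). In the side view the dot is at (371,269) and the red pointer runs (244,249)→(279,220). Next I work out positions.

```bash
cat > h.py <<'E'
import numpy as np, cv2
from rig import get_state, optics
class Cam:
    def __init__(s,n):
        d=optics.get_image(n); s.img=d["pixels"]; s.K=np.array(d["K"])
        if n!="wrist":
            s.R=cv2.Rodrigues(np.array(d["rvec"]))[0]; s.C=-s.R.T@np.array(d["tvec"]).ravel()
        else:
            from scipy.spatial.transform import Rotation as Ro
            st=get_state(); T=np.array(d["T_tool_cam"]); q=st["ee_rot"]; Rw=Ro.from_quat([q[1],q[2],q[3],q[0]]).as_matrix()
            s.R=(Rw@T[:3,:3]).T; s.C=np.array(st["position"])+Rw@T[:3,3]
    def ray(s,p): return s.R.T@np.linalg.inv(s.K)@np.array([p[0],p[1],1.])
    def plane(s,p,n,o):
        r=s.ray(p); n=np.array(n,float); return s.C+r*(n@(np.array(o)-s.C))/(n@r)
    def z(s,p,z): return s.plane(p,[0,0,1],[0,0,z])
    def proj(s,X):
        u=s.K@(s.R@(np.array(X)-s.C)); return u[:2]/u[2]
E
python3 - <<'E'
from h import *
S=Cam("scene"); D=Cam("side")
for n,c,p,z in [("backR",S,(281,287.3),.16),("backL",S,(371.7,294.3),.16),("bR0",S,(283.3,321.7),0),("bL0",S,(367.3,326.7),0),("barR",S,(311.7,232.7),.21),("barL",S,(350,234),.21),("dfree",S,(322.3,187.3),.156),("dhinge",S,(370,232.7),.156),("dot",D,(370.8,269.4),.134),("dfreeSide",D,(393,257.4),.156),("FL0",D,(307.2,315.2),0)]:
    print(n,c.z(p,z).round(4))
hs=cv2.cvtColor(S.img,cv2.COLOR_BGR2HSV); hd=cv2.cvtColor(D.img,cv2.COLOR_BGR2HSV)
red=lambda h:(((h[...,0]<6)|(h[...,0]>174))&(h[...,1]>150)&(h[...,2]>60))
for h,b in((hs,(360,205,390,300)),(hd,(240,210,300,255))):
    m=red(h); q=np.argwhere(m[b[1]:b[3],b[0]:b[2]])[:,::-1]+b[:2]
    v=cv2.fitLine(q.astype(np.float32),cv2.DIST_L2,0,.01,.01).ravel(); print(len(q),q.min(0),q.max(0),v)
    print(q[q[:,1]<=q[:,1].min()+1].tolist())
E
```

```text
backR [ 0.7031 -0.1288  0.16  ]
backL [0.7653 0.0983 0.16  ]
bR0 [ 0.7076 -0.129   0.    ]
bL0 [0.7645 0.0993 0.    ]
barR [ 0.575  -0.0254  0.21  ]
barL [0.5971 0.0752 0.21  ]
dfree [0.3578 0.0455 0.156 ]
dhinge [0.5574 0.1445 0.156 ]
dot [0.4064 0.0819 0.134 ]
dfreeSide [0.3526 0.0497 0.156 ]
FL0 [0.5645 0.1373 0.    ]
78 [369 220] [375 284] [ 8.1294924e-02 -9.9669009e-01  3.7216666e+02  2.4987180e+02]
[[374, 220], [375, 220], [374, 221], [375, 221]]
60 [243 220] [277 249] [  0.75320077  -0.65779066 259.65       234.55      ]
[[275, 220], [276, 220], [275, 221], [276, 221], [277, 221]]
```

Run:
```python
from h import *
S=Cam("scene"); D=Cam("side")
for yaw in(-.23,-.25,-.265):
    ex=np.array([np.cos(yaw),np.sin(yaw),0]); ey=np.array([-ex[1],ex[0],0]); Hf=np.array([.735,-.015,.16])-.02*ex
    o=Hf+.112*ey
    f=lambda c,p:(lambda X:(round(-(X-o)@ex,4),round(X[2]-.16,4)))(c.plane(p,ey,o))
    P=[f(D,(259.65+t*.7532,234.55-t*.6578)) for t in(-20,0,22)]
    print(yaw,Hf.round(4),P,"slope",np.arctan2(P[2][1]-P[0][1],P[2][0]-P[0][0]),"tip ang",np.arctan2(P[2][1],P[2][0]), "hinge px",D.proj(o),S.proj(o))
    for a in(.4,.5,.6,.7,.8):
        X=o+.17*(-np.cos(a)*ex+np.sin(a)*np.array([0,0,1])); print(a,D.proj(X).round(1),S.proj(X).round(1))
```

```text
-0.23 [ 0.7155 -0.0104  0.16  ] [(np.float64(0.0056), np.float64(0.0154)), (np.float64(0.0543), np.float64(0.0682)), (np.float64(0.1036), np.float64(0.1217))] slope 0.8260023635553857 tip ang 0.8655633229465178 hinge px [243.23797493 252.08100009] [369.61525154 286.70258177]
0.4 [296.8 244.1] [371.1 224.9]
0.5 [293.9 238.2] [371.6 223.1]
0.6 [290.4 232.3] [372.1 222. ]
0.7 [286.3 226.7] [372.6 221.5]
0.8 [281.8 221.2] [373.  221.6]
-0.25 [ 0.7156 -0.0101  0.16  ] [(np.float64(0.0082), np.float64(0.0158)), (np.float64(0.0575), np.float64(0.0693)), (np.float64(0.1073), np.float64(0.1234))] slope 0.8264974064659505 tip ang 0.8550728005263588 hinge px [242.42153849 251.96531403] [369.7669596 287.4131037]
0.4 [295.3 244.7] [372.4 225.5]
0.5 [292.4 238.7] [372.9 223.8]
0.6 [288.9 232.8] [373.3 222.7]
0.7 [284.9 227.1] [373.7 222.2]
0.8 [280.4 221.6] [374.1 222.3]
-0.265 [ 0.7157 -0.0098  0.16  ] [(np.float64(0.0102), np.float64(0.0162)), (np.float64(0.0599), np.float64(0.0702)), (np.float64(0.1101), np.float64(0.1247))] slope 0.8266415568559891 tip ang 0.847498789175475 hinge px [241.81387098 251.87230315] [369.86959679 287.94783079]
0.4 [294.2 245.1] [373.4 226.1]
0.5 [291.3 239.1] [373.8 224.4]
0.6 [287.9 233.1] [374.2 223.2]
0.7 [283.8 227.4] [374.6 222.7]
0.8 [279.4 221.8] [374.9 222.9]
```

Call:
{"name": "send_rows", "arguments": {
  "increments": [
    {"gripper":1,"linear":[0.05,-0.03,0.0],"delta_rot":[0,0,0]},
    {"gripper":1,"linear":[0.1,-0.08,0.0],"delta_rot":[0,0,0]},
    {"gripper":1,"linear":[0.13,-0.15,0.0],"delta_rot":[0,0,0]},
    {"gripper":1,"linear":[0.15,-0.23,0.0],"delta_rot":[0,0,0]},
    {"gripper":1,"linear":[0.18,-0.32,0.0],"delta_rot":[0,0,0]},
    {"gripper":1,"linear":[0.2,-0.41,0],"delta_rot":[0,0,0]},
    {"gripper":1,"linear":[0.22,-0.44,0],"delta_rot":[0,0,0]},
    {"gripper":1,"linear":[0.22,-0.44,0],"delta_rot":[0,0,0]}
  ]
}}

```text
clock: 1.1
position: [0.3338, 0.2135, 0.2315]
ee_rot: [0.0, 0.13, 0.991, 0.0]
contact_force: [1.7, -0.3, -0.1]
width: 0.0
gripper_force: 0.0
```

Call:
{"name": "send_rows", "arguments": {
  "increments": [
    {"gripper":1,"linear":[0.01,0.015,0.0],"delta_rot":[0,0,0]},
    {"gripper":1,"linear":[0.01,0.015,0.0],"delta_rot":[0,0,0]},
    {"gripper":1,"linear":[0.01,0.015,0.0],"delta_rot":[0,0,0]},
    {"gripper":1,"linear":[0.01,0.015,-0.04],"delta_rot":[0,0,0]},
    {"gripper":1,"linear":[0.01,0.015,-0.08],"delta_rot":[0,0,0]},
    {"gripper":1,"linear":[0.01,0.015,-0.105],"delta_rot":[0,0,0]},
    {"gripper":1,"linear":[0.01,0.015,-0.105],"delta_rot":[0,0,0]},
    {"gripper":1,"linear":[0.01,0.015,-0.105],"delta_rot":[0,0,0]}
  ]
}}

```text
clock: 1.9
position: [0.3429, 0.2315, 0.1266]
ee_rot: [-0.0, 0.129, 0.992, -0.0]
contact_force: [0.7, -0.3, 1.0]
width: 0.0001
gripper_force: 0.0
```

Call:
{"name": "send_rows", "arguments": {
  "increments": [
    {"gripper":1,"linear":[0.018,-0.045,0.0],"delta_rot":[0,0,0]},
    {"gripper":1,"linear":[0.035,-0.085,0.0],"delta_rot":[0,0,0]},
    {"gripper":1,"linear":[0.042,-0.107,0.0],"delta_rot":[0,0,0]},
    {"gripper":1,"linear":[0.05,-0.124,0],"delta_rot":[0,0,0]},
    {"gripper":1,"linear":[0.057,-0.139,0],"delta_rot":[0,0,0]},
    {"gripper":1,"linear":[0.063,-0.153,0],"delta_rot":[0,0,0]},
    {"gripper":1,"linear":[0.07,-0.166,0],"delta_rot":[0,0,0]},
    {"gripper":1,"linear":[0.078,-0.178,0],"delta_rot":[0,0,0]}
  ]
}}

```text
clock: 2.7
position: [0.4233, 0.0524, 0.1283]
ee_rot: [0.002, 0.13, 0.992, 0.0]
contact_force: [0.2, 0.6, -0.2]
width: 0.0002
gripper_force: 0.2
```

Call:
{"name": "send_rows", "arguments": {
  "increments": [
    {"gripper":1,"linear":[0.009,-0.012,0.0],"delta_rot":[0,0,0]},
    {"gripper":1,"linear":[0.018,-0.022,0.0],"delta_rot":[0,0,0]},
    {"gripper":1,"linear":[0.029,-0.032,0.0],"delta_rot":[0,0,0]},
    {"gripper":1,"linear":[0.041,-0.041,0],"delta_rot":[0,0,0]},
    {"gripper":1,"linear":[0.053,-0.048,0],"delta_rot":[0,0,0]},
    {"gripper":1,"linear":[0.06,-0.052,0],"delta_rot":[0,0,0]},
    {"gripper":1,"linear":[0.066,-0.055,0],"delta_rot":[0,0,0]},
    {"gripper":1,"linear":[0.066,-0.055,0],"delta_rot":[0,0,0]}
  ]
}}

```text
clock: 3.5
position: [0.4859, -0.0021, 0.1259]
ee_rot: [-0.003, 0.131, 0.991, 0.001]
contact_force: [-3.8, 0.9, 2.5]
width: 0.0001
gripper_force: 2.0
```

Now pushing into the catch, in the closing direction (0.97, -0.25).

Call:
{"name": "send_rows", "arguments": {
  "increments": [
    {"gripper":1,"linear":[0.004,-0.001,0.0],"delta_rot":[0,0,0]},
    {"gripper":1,"linear":[0.008,-0.003,0.0],"delta_rot":[0,0,0]},
    {"gripper":1,"linear":[0.011,-0.004,0.0],"delta_rot":[0,0,0]},
    {"gripper":1,"linear":[0.014,-0.005,0],"delta_rot":[0,0,0]},
    {"gripper":1,"linear":[0.014,-0.005,0],"delta_rot":[0,0,0]}
  ]
}}

```text
clock: 4.0
position: [0.5004, -0.0071, 0.126]
ee_rot: [-0.002, 0.13, 0.991, 0.0]
contact_force: [-4.2, 2.1, 2.0]
width: 0.0
gripper_force: 2.4
```

Call:
{"name": "send_rows", "arguments": {
  "increments": [
    {"gripper":1,"linear":[0.002,0.0,0.0],"delta_rot":[0,0,0]},
    {"gripper":1,"linear":[0.004,-0.001,0.0],"delta_rot":[0,0,0]},
    {"gripper":1,"linear":[0.004,-0.001,0.0],"delta_rot":[0,0,0]}
  ]
}}

```text
clock: 4.3
position: [0.5003, -0.0071, 0.126]
ee_rot: [-0.006, 0.131, 0.991, 0.001]
contact_force: [-13.0, 4.7, 8.5]
width: -0.0001
gripper_force: 6.7
```

Run:
```python
import cv2
from h import *
D=Cam("side"); cv2.imwrite("pics/s1.png",cv2.resize(D.img[180:330,220:420],(800,600),interpolation=cv2.INTER_CUBIC))
```

```text
(no output)
```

View pics/s1.png

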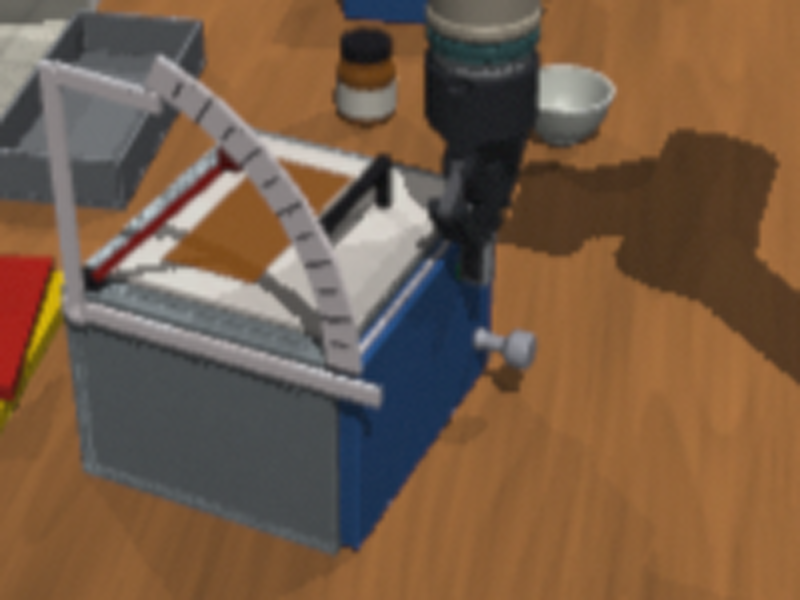

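The door is flush in the picture, the knob is at (520,348) in the crop, and the position held as the force rose to 13 N. So it's seated. I'll back off and rise, then check joint 6 before turning.

Call:
{"name": "send_rows", "arguments": {
  "increments": [
    {"gripper":1,"linear":[-0.02,0.005,0.0],"delta_rot":[0,0,0]},
    {"gripper":1,"linear":[-0.05,0.012,0.0],"delta_rot":[0,0,0]},
    {"gripper":1,"linear":[-0.06,0.015,0.045],"delta_rot":[0,0,0]},
    {"gripper":0,"linear":[-0.06,0.015,0.095],"delta_rot":[0,0,0]},
    {"gripper":-0.3,"linear":[-0.06,0.015,0.145],"delta_rot":[0,0,0]},
    {"gripper":-0.3,"linear":[-0.06,0.015,0.18],"delta_rot":[0,0,0]}
  ]
}}

```text
clock: 4.95
position: [0.4475, 0.0058, 0.3104]
ee_rot: [0.004, 0.13, 0.991, -0.0]
contact_force: [1.7, -0.3, -0.8]
width: 0.0432
gripper_force: 0.0
```

```bash
python3 -c "
from rig import get_state as g
s=g();print(s['qpos'],s['position'],s['ee_rot'],s['width'])"
```

```text
[-1.42193518e-01  3.79345438e-02  1.60641058e+00 -5.97649437e-04
  1.48956945e+00 -1.45129196e+00] [0.44754482 0.00581785 0.31037759] [ 3.83540765e-03  1.30452005e-01  9.91447148e-01 -3.41462452e-04] 0.04318975591501481
```

Call:
{"name": "send_rows", "arguments": {
  "increments": [
    {"gripper":-0.3,"linear":[0,0,0],"delta_rot":[0,0,-0.14]},
    {"gripper":-0.3,"linear":[0.02,0.003,0],"delta_rot":[0,0,-0.28]},
    {"gripper":-0.3,"linear":[0.04,0.005,0],"delta_rot":[0,0,-0.42]},
    {"gripper":-0.3,"linear":[0.06,0.008,0],"delta_rot":[0,0,-0.56]},
    {"gripper":-0.3,"linear":[0.08,0.01,0],"delta_rot":[0,0,-0.7]},
    {"gripper":-0.3,"linear":[0.1,0.012,0],"delta_rot":[0,0,-0.84]},
    {"gripper":-0.3,"linear":[0.12,0.015,0],"delta_rot":[0,0,-0.98]},
    {"gripper":-0.3,"linear":[0.138,0.017,0],"delta_rot":[0,0,-1.12]}
  ]
}}

```text
clock: 5.75
position: [0.5859, 0.0231, 0.3064]
ee_rot: [0.001, 0.639, 0.769, 0.001]
contact_force: [0.3, 0.6, 0.2]
width: 0.0555
gripper_force: 0.0
```

Call:
{"name": "send_rows", "arguments": {
  "increments": [
    {"gripper":-0.3,"linear":[0,0,0],"delta_rot":[0,0,-0.14]},
    {"gripper":-0.3,"linear":[0,0,0],"delta_rot":[0,0,-0.28]},
    {"gripper":-0.3,"linear":[0,0,0],"delta_rot":[0,0,-0.42]},
    {"gripper":-0.3,"linear":[0,0,0],"delta_rot":[0,0,-0.44]},
    {"gripper":-0.3,"linear":[0,0,0],"delta_rot":[0,0,-0.44]}
  ]
}}

```text
clock: 6.25
position: [0.5843, 0.0231, 0.3064]
ee_rot: [0.001, 0.789, 0.614, 0.0]
contact_force: [-0.3, 0.5, 1.1]
width: 0.0557
gripper_force: 0.0
```

Run:
```python
from h import *
W=Cam("wrist"); cv2.imwrite("pics/w1.png",W.img); s=get_state(); print(s["position"],s["ee_rot"],s["width"],s["qpos"])
print(W.C, W.proj([.585,.0233,.204]))
```

```text
[0.58412154 0.02314522 0.30639518] [4.70280191e-04 7.89367077e-01 6.13921264e-01 2.78400646e-04] 0.05563709562818828 [-7.91948519e-02  2.58978647e-01  1.34564123e+00 -3.19100489e-04
  1.53592732e+00  1.69574888e-01]
[0.6013146  0.0935407  0.44894862] [322.72143334 243.61991112]
```

View pics/w1.png

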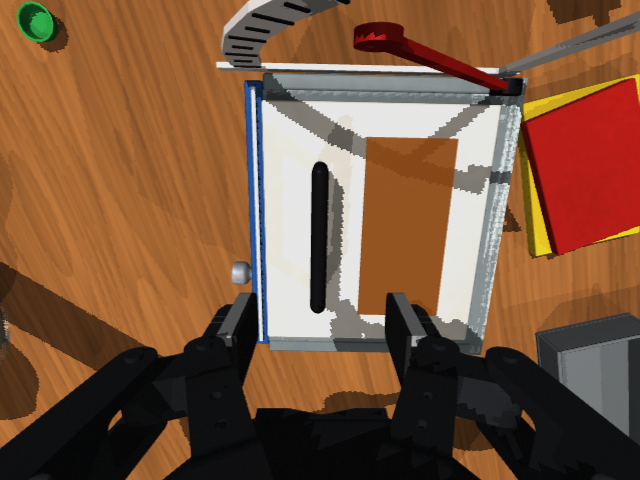

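Wrist view: the black bar runs (320,165)–(318,310), the disc is at (378,38), the box's back edge goes from (520,95) to (480,350), and the front edge from (263,80) to (267,345).

Run:
```python
from h import *
W=Cam("wrist"); S=Cam("scene"); D=Cam("side")
h=cv2.cvtColor(W.img,cv2.COLOR_BGR2HSV); g=h[...,2]
b=np.argwhere(g[150:325,300:335]<40)[:,::-1]+[300,150]
lo,hi=b[:,1].min(),b[:,1].max(); e1=b[b[:,1]<lo+25].mean(0); e2=b[b[:,1]>hi-25].mean(0)
A,B=W.z(e1,.204),W.z(e2,.204); print("bar",lo,hi,A,B,"mid",W.z([b[:,0].mean(),(lo+hi)/2],.204),"yaw",np.arctan2(-(A-B)[0],(A-B)[1]))
m=((h[...,0]<6)|(h[...,0]>174))&(h[...,1]>150)&(g>50); m[:, 410:]=0; m[80:]=0
q=np.argwhere(m)[:,::-1]; print("disc box",q.min(0),q.max(0))
for yaw in(-.24,-.25,-.26):
    ex=np.array([np.cos(yaw),np.sin(yaw),0]); ey=np.array([-ex[1],ex[0],0])
    bar=W.z([b[:,0].mean(),(lo+hi)/2],.204); o=bar+.135*ex+.112*ey; o[2]=.16
    for n,c,p in(("w",W,(379,37)),("side",D,(278,219.3))):
        X=c.plane(p,ey,o)-o; print(yaw,n,-(X@ex),X[2],np.arctan2(X[2],-(X@ex)))
    print([ (a,W.proj(o+.17*(-np.cos(a)*ex+np.sin(a)*np.array([0,0,1]))).round(1)) for a in(.7,.8,.85)], W.proj(o),D.proj(o))
```

```text
bar 162 312 [0.59509728 0.07135108 0.204     ] [ 0.57033604 -0.01838044  0.204     ] mid [0.58340012 0.02885427 0.204     ] yaw -0.2692474353902606
disc box [354  22] [409  59]
-0.24 w 0.1059853323666836 0.1085726065236707 0.7974562059742475
-0.24 side 0.11137318077642668 0.1302542053488033 0.8633807782735432
[(0.7, array([326.4,  37. ])), (0.8, array([354.4,  28.3])), (0.85, array([371.2,  23.8]))] [496.91272674  76.18701066] [242.39459005 253.57460472]
-0.25 w 0.10727439005225434 0.10970810444311233 0.7966138715968842
-0.25 side 0.11236272669564347 0.13009789181850842 0.8584147059546827
[(0.7, array([328.8,  37.1])), (0.8, array([357.1,  28.8])), (0.85, array([373.9,  24.4]))] [498.15489105  78.13948629] [242.29998447 253.20380863]
-0.26 w 0.10855215151858941 0.11078586667471138 0.7955817054870822
-0.26 side 0.11335492601077228 0.1299474178886715 0.8534897411078407
[(0.7, array([331.3,  37.2])), (0.8, array([359.7,  29.2])), (0.85, array([376.7,  25.1]))] [499.37347819  80.10253021] [242.21231648 252.83288583]
```

Run:
```python
from h import *
W=Cam("wrist"); S=Cam("scene"); print(W.K[0,0],(W.R.T@[0,0,1]).round(3))
for p in[(523,95),(481,351),(263,75),(267,345)]: print(p,W.z(p,.16).round(4))
yaw=-.265; ex=np.array([np.cos(yaw),np.sin(yaw),0]); ey=np.array([-ex[1],ex[0],0]); b=np.array([.5834,.0289,0])
for c in(W,S):
  for x,y in((.155,.12),(.155,-.12),(-.045,.12),(-.045,-.12)): print(c.proj(b+x*ex+y*ey+[0,0,.16]).round(1))
```

```text
351.34674895302123 [-0.069 -0.274 -0.959]
(523, 95) [0.7588 0.0874 0.16  ]
(481, 351) [ 0.7001 -0.1284  0.16  ]
(263, 75) [0.5707 0.1499 0.16  ]
(267, 345) [ 0.5066 -0.0721  0.16  ]
[528.6  69.7]
[482.5 349.8]
[261.3  65.4]
[269.9 347.3]
[373.8 293.7]
[281.4 286.8]
[375.5 234.9]
[290.2 228.9]
```

Call:
{"name": "send_rows", "arguments": {
  "increments": [
    {"gripper":-0.3,"linear":[-0.001,0.004,-0.04],"delta_rot":[0,0,-0.01]},
    {"gripper":-0.3,"linear":[-0.001,0.004,-0.08],"delta_rot":[0,0,-0.01]},
    {"gripper":-0.3,"linear":[-0.001,0.004,-0.11],"delta_rot":[0,0,-0.01]},
    {"gripper":-0.3,"linear":[-0.001,0.004,-0.121],"delta_rot":[0,0,-0.01]},
    {"gripper":-0.3,"linear":[-0.001,0.004,-0.121],"delta_rot":[0,0,-0.01]}
  ]
}}

```text
clock: 7.05
position: [0.5818, 0.0274, 0.184]
ee_rot: [-0.001, 0.793, 0.609, -0.001]
contact_force: [-0.4, -0.2, 0.3]
width: 0.0552
gripper_force: 0.0
```

Call:
{"name": "send_rows", "arguments": {
  "increments": [
    {"gripper":0.9,"linear":[0,0,0],"delta_rot":[0,0,0]},
    {"gripper":0.9,"linear":[0,0,0],"delta_rot":[0,0,0]},
    {"gripper":0.9,"linear":[0,0,0],"delta_rot":[0,0,0]},
    {"gripper":0.9,"linear":[0,0,0],"delta_rot":[0,0,0]},
    {"gripper":0.9,"linear":[0,0,0],"delta_rot":[0,0,0]},
    {"gripper":1,"linear":[0,0,0],"delta_rot":[0,0,0]}
  ],
  "newtons": 40
}}

```text
clock: 7.65
position: [0.5836, 0.0273, 0.1871]
ee_rot: [0.001, 0.793, 0.609, 0.001]
contact_force: [-0.7, 0.1, 6.6]
width: 0.0108
gripper_force: 39.1
```

```bash
cat > arc.py <<'E'
import numpy as np,sys
a0,yaw=float(sys.argv[1]),-.263
def tcp(t): return np.array([-.135*np.cos(t)+.043*np.sin(t)-.019*np.sin(t/2),.135*np.sin(t)+.043*np.cos(t)-.019*np.cos(t/2)])
for t in map(float,sys.argv[2:]):
    d=tcp(t)-tcp(a0); print(t,np.round([d[0]*np.cos(yaw),d[0]*np.sin(yaw),d[1]],4).tolist(),np.round(np.array([-np.sin(yaw),np.cos(yaw),0])*(t-a0)/2,3).tolist())
E
python3 arc.py 0 .05 .1 .15 .2 .25 .3 .35 .4; python3 arc.py .4 .45 .5 .55 .6 .65 .7
```

```text
0.05 [0.0018, -0.0005, 0.0067] [0.006, 0.024, 0.0]
0.1 [0.0039, -0.001, 0.0133] [0.013, 0.048, 0.0]
0.15 [0.0063, -0.0017, 0.0197] [0.019, 0.072, 0.0]
0.2 [0.009, -0.0024, 0.0261] [0.026, 0.097, 0.0]
0.25 [0.012, -0.0032, 0.0322] [0.032, 0.121, 0.0]
0.3 [0.0154, -0.0041, 0.0382] [0.039, 0.145, 0.0]
0.35 [0.0189, -0.0051, 0.044] [0.045, 0.169, 0.0]
0.4 [0.0228, -0.0061, 0.0496] [0.052, 0.193, 0.0]
0.45 [0.0041, -0.0011, 0.0054] [0.006, 0.024, 0.0]
0.5 [0.0085, -0.0023, 0.0105] [0.013, 0.048, 0.0]
0.55 [0.0131, -0.0035, 0.0154] [0.019, 0.072, 0.0]
0.6 [0.018, -0.0048, 0.02] [0.026, 0.097, 0.0]
0.65 [0.023, -0.0062, 0.0244] [0.032, 0.121, 0.0]
0.7 [0.0283, -0.0076, 0.0285] [0.039, 0.145, 0.0]
```

Call:
{"name": "send_rows", "arguments": {
  "increments": [
    {"gripper":1,"linear":[0.002,-0.0005,0.0065],"delta_rot":[0.006,0.024,0]},
    {"gripper":1,"linear":[0.004,-0.001,0.013],"delta_rot":[0.013,0.048,0]},
    {"gripper":1,"linear":[0.0065,-0.0015,0.0195],"delta_rot":[0.019,0.072,0]},
    {"gripper":1,"linear":[0.009,-0.0025,0.026],"delta_rot":[0.026,0.097,0]},
    {"gripper":1,"linear":[0.012,-0.003,0.032],"delta_rot":[0.032,0.121,0]},
    {"gripper":1,"linear":[0.0155,-0.004,0.038],"delta_rot":[0.039,0.145,0]},
    {"gripper":1,"linear":[0.019,-0.005,0.044],"delta_rot":[0.045,0.169,0]},
    {"gripper":1,"linear":[0.023,-0.006,0.0495],"delta_rot":[0.052,0.193,0]}
  ],
  "newtons": 60
}}

```text
clock: 8.45
position: [0.6039, 0.0216, 0.2338]
ee_rot: [-0.082, 0.789, 0.606, -0.063]
contact_force: [-2.9, -0.3, -5.4]
width: 0.0097
gripper_force: 58.3
```

Forces are low, so I'll carry on to 0.7 rad.

Call:
{"name": "send_rows", "arguments": {
  "increments": [
    {"gripper":1,"linear":[0.004,-0.001,0.0055],"delta_rot":[0.006,0.024,0]},
    {"gripper":1,"linear":[0.0085,-0.0025,0.0105],"delta_rot":[0.013,0.048,0]},
    {"gripper":1,"linear":[0.013,-0.0035,0.0155],"delta_rot":[0.019,0.072,0]},
    {"gripper":1,"linear":[0.018,-0.005,0.02],"delta_rot":[0.026,0.097,0]},
    {"gripper":1,"linear":[0.023,-0.006,0.0245],"delta_rot":[0.032,0.121,0]},
    {"gripper":1,"linear":[0.028,-0.0075,0.0285],"delta_rot":[0.039,0.145,0]},
    {"gripper":1,"linear":[0.028,-0.0075,0.0285],"delta_rot":[0.039,0.145,0]}
  ]
}}

```text
clock: 9.15
position: [0.6315, 0.014, 0.2636]
ee_rot: [-0.141, 0.78, 0.599, -0.109]
contact_force: [-5.4, 0.6, 2.1]
width: 0.0095
gripper_force: 58.8
```

Run:
```python
from h import *
D=Cam("side"); cv2.imwrite("pics/s2.png",cv2.resize(D.img[180:330,220:420],(800,600),interpolation=cv2.INTER_CUBIC))
W=Cam("wrist"); cv2.imwrite("pics/w2.png",W.img)
```

```text
(no output)
```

View pics/s2.png

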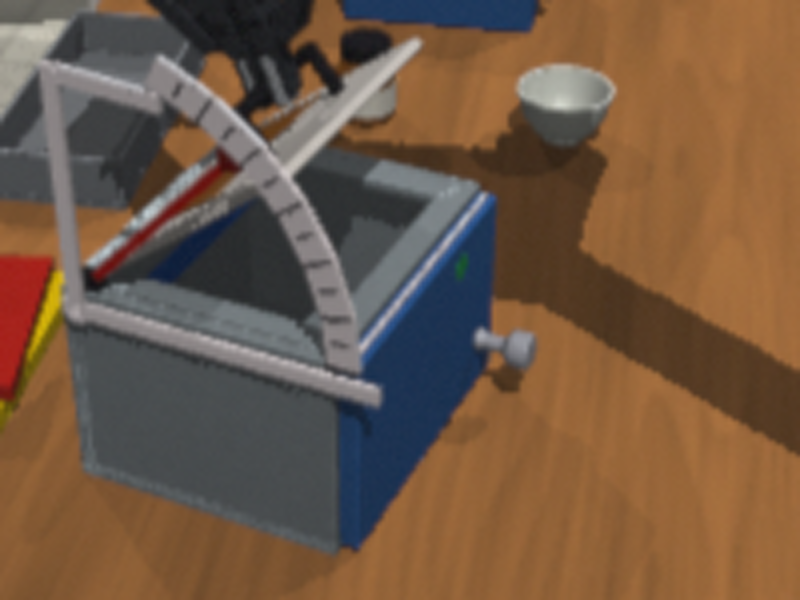

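View pics/w2.png

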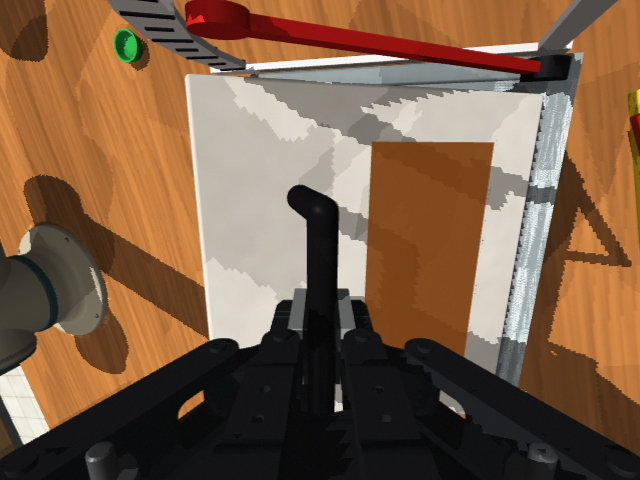

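The door is still shut and the flap is up. In the side crop, the flap's edge runs (135,262)→(420,50) and is shallower than the pointer (95,275)→(230,160). I'll fit both slopes in the side view numerically.

```bash
cat > meas.py <<'E'
from h import *
import sys
th=float(sys.argv[1]); D=Cam("side"); im=D.img.astype(float); hsv=cv2.cvtColor(D.img,cv2.COLOR_BGR2HSV)
yaw=-.263; ex=np.array([np.cos(yaw),np.sin(yaw),0]); ey=np.array([-ex[1],ex[0],0]); ez=np.array([0,0,1.])
Hf=np.array([.5834,.0289,.16])+.135*ex
def ang(p,q,y):
    P,Q=[D.plane(v,ey,Hf+y*ey)-Hf for v in(p,q)]; return np.arctan2(Q[2]-P[2],-(Q-P)@ex)
m=((hsv[...,0]<7)|(hsv[...,0]>173))&(hsv[...,1]>130)&(hsv[...,2]>50)
b=m[210:255,246:274]; q=np.argwhere(b)[:,::-1]+[246,210]
v=cv2.fitLine(q.astype(np.float32),cv2.DIST_HUBER,0,.01,.01).ravel()
print("pointer",len(q),ang(v[2:]-10*np.sign(v[0])*v[:2],v[2:]+10*np.sign(v[0])*v[:2],.112))
g=cv2.cvtColor(D.img,cv2.COLOR_BGR2GRAY).astype(np.float32)
def pt(s): return D.proj(Hf+.1*ey-s*(np.cos(th)*ex-np.sin(th)*ez))
n=pt(.17)-pt(.02); n/=np.linalg.norm(n); n=np.array([-n[1],n[0]]); n*=np.sign(n[1])
for s in np.arange(.03,.18,.01):
    c=pt(s); t=np.arange(-9,10); pr=cv2.remap(g,(c[0]+t*n[0]).astype(np.float32)[None],(c[1]+t*n[1]).astype(np.float32)[None],cv2.INTER_LINEAR)[0]
    print(round(s,2),c.round(1),pr.astype(int).tolist())
E
python3 meas.py .7
```

```text
pointer 83 0.8284195605595639
0.03 [251.5 246.4] [116, 139, 165, 144, 93, 56, 51, 62, 61, 50, 45, 45, 48, 72, 98, 104, 105, 101, 92]
0.04 [253.9 245. ] [110, 105, 131, 120, 80, 56, 66, 74, 67, 50, 46, 44, 44, 47, 62, 92, 101, 102, 104]
0.05 [256.2 243.6] [139, 118, 97, 72, 53, 55, 69, 75, 67, 54, 46, 44, 42, 34, 30, 36, 50, 72, 94]
0.06 [258.6 242.2] [144, 155, 129, 74, 51, 69, 82, 78, 70, 56, 47, 44, 39, 32, 30, 30, 31, 33, 44]
0.07 [261.1 240.8] [191, 164, 103, 59, 69, 104, 105, 83, 74, 58, 46, 40, 33, 31, 29, 31, 31, 36, 42]
0.08 [263.5 239.4] [167, 128, 73, 58, 90, 125, 108, 84, 74, 61, 46, 36, 30, 29, 30, 31, 35, 41, 43]
0.09 [266.  237.9] [127, 81, 51, 54, 94, 130, 115, 83, 76, 63, 44, 32, 30, 31, 32, 33, 40, 42, 43]
0.1 [268.5 236.5] [101, 63, 47, 56, 80, 122, 110, 88, 97, 85, 54, 32, 30, 29, 30, 38, 43, 43, 43]
0.11 [271. 235.] [84, 51, 50, 62, 76, 102, 106, 102, 115, 102, 59, 34, 29, 30, 37, 42, 44, 43, 42]
0.12 [273.6 233.5] [59, 47, 54, 67, 73, 84, 99, 114, 121, 102, 64, 35, 31, 36, 42, 43, 43, 43, 43]
0.13 [276.1 232. ] [49, 51, 63, 73, 89, 101, 104, 118, 121, 108, 66, 40, 37, 41, 43, 43, 43, 44, 43]
0.14 [278.8 230.5] [47, 59, 71, 88, 121, 139, 113, 91, 78, 68, 53, 39, 40, 43, 45, 45, 46, 47, 47]
0.15 [281.4 228.9] [32, 38, 67, 110, 138, 139, 133, 106, 81, 73, 56, 46, 46, 48, 48, 49, 48, 49, 48]
0.16 [284.1 227.4] [110, 90, 105, 133, 136, 134, 137, 119, 105, 97, 92, 78, 73, 69, 71, 66, 59, 53, 57]
0.17 [286.8 225.8] [94, 105, 128, 133, 133, 133, 133, 129, 98, 96, 120, 132, 133, 133, 133, 131, 101, 102, 117]
```

```bash
python3 arc.py .7 .74 .78 .81 .83
```

```text
0.74 [0.0043, -0.0012, 0.0031] [0.005, 0.019, 0.0]
0.78 [0.0088, -0.0024, 0.0059] [0.01, 0.039, 0.0]
0.81 [0.0122, -0.0033, 0.008] [0.014, 0.053, 0.0]
0.83 [0.0145, -0.0039, 0.0092] [0.017, 0.063, 0.0]
```

Call:
{"name": "send_rows", "arguments": {
  "increments": [
    {"gripper":1,"linear":[0.0045,-0.001,0.003],"delta_rot":[0.005,0.019,0]},
    {"gripper":1,"linear":[0.009,-0.0025,0.006],"delta_rot":[0.01,0.039,0]},
    {"gripper":1,"linear":[0.012,-0.0035,0.008],"delta_rot":[0.014,0.053,0]},
    {"gripper":1,"linear":[0.0145,-0.004,0.0095],"delta_rot":[0.017,0.063,0]},
    {"gripper":1,"linear":[0.0145,-0.004,0.0095],"delta_rot":[0.017,0.063,0]},
    {"gripper":1,"linear":[0.0145,-0.004,0.0095],"delta_rot":[0.017,0.063,0]}
  ]
}}

```text
clock: 9.9
position: [0.6461, 0.01, 0.2737]
ee_rot: [-0.165, 0.776, 0.596, -0.127]
contact_force: [-5.4, 0.1, 3.5]
width: 0.0097
gripper_force: 59.8
```

```bash
python3 meas.py .83
python3 - <<'E'
from h import *
D=Cam("side"); a=cv2.resize(D.img[190:265,235:335],(800,600),interpolation=cv2.INTER_CUBIC); cv2.imwrite("pics/s3.png",a)
W=Cam("wrist"); cv2.imwrite("pics/w3.png",W.img)
E
```

```text
pointer 104 0.8418392017896716
0.03 [250.6 245.2] [113, 114, 122, 155, 166, 122, 71, 48, 47, 47, 45, 45, 45, 46, 52, 81, 97, 103, 103]
0.04 [252.6 243.5] [113, 113, 119, 139, 158, 130, 80, 51, 55, 52, 46, 45, 45, 45, 44, 41, 44, 65, 86]
0.05 [254.6 241.7] [107, 105, 104, 97, 86, 83, 65, 49, 52, 50, 46, 45, 46, 46, 44, 39, 33, 31, 31]
0.06 [256.7 239.9] [57, 67, 109, 158, 152, 110, 67, 48, 51, 54, 48, 47, 46, 45, 43, 37, 32, 31, 30]
0.07 [258.7 238.1] [57, 63, 96, 135, 153, 131, 74, 52, 57, 60, 51, 47, 47, 45, 43, 36, 30, 27, 31]
0.08 [260.8 236.2] [57, 65, 110, 172, 175, 132, 70, 50, 58, 61, 50, 46, 45, 45, 41, 35, 31, 30, 31]
0.09 [263.  234.4] [56, 65, 109, 166, 153, 111, 60, 46, 53, 61, 52, 47, 46, 45, 41, 32, 29, 28, 30]
0.1 [265.1 232.5] [55, 59, 87, 127, 140, 109, 64, 48, 58, 65, 56, 48, 47, 44, 39, 33, 30, 29, 28]
0.11 [267.3 230.6] [55, 65, 107, 146, 129, 96, 62, 48, 64, 71, 57, 48, 46, 43, 38, 32, 30, 29, 31]
0.12 [269.5 228.7] [78, 82, 124, 157, 144, 105, 63, 46, 57, 70, 62, 48, 46, 42, 37, 31, 30, 31, 33]
0.13 [271.7 226.7] [106, 112, 135, 150, 141, 97, 58, 46, 52, 65, 61, 49, 46, 42, 36, 31, 31, 36, 35]
0.14 [274.  224.8] [108, 106, 100, 104, 103, 70, 50, 46, 56, 68, 64, 51, 45, 41, 36, 34, 33, 34, 34]
0.15 [276.3 222.8] [108, 107, 95, 77, 69, 53, 41, 33, 37, 57, 60, 51, 45, 41, 38, 35, 33, 34, 34]
0.16 [278.6 220.7] [124, 122, 108, 92, 81, 77, 75, 71, 67, 62, 56, 60, 77, 80, 82, 81, 79, 86, 93]
0.17 [280.9 218.7] [131, 103, 93, 123, 132, 134, 134, 133, 131, 110, 100, 123, 133, 133, 134, 134, 132, 107, 94]
```

View pics/s3.png

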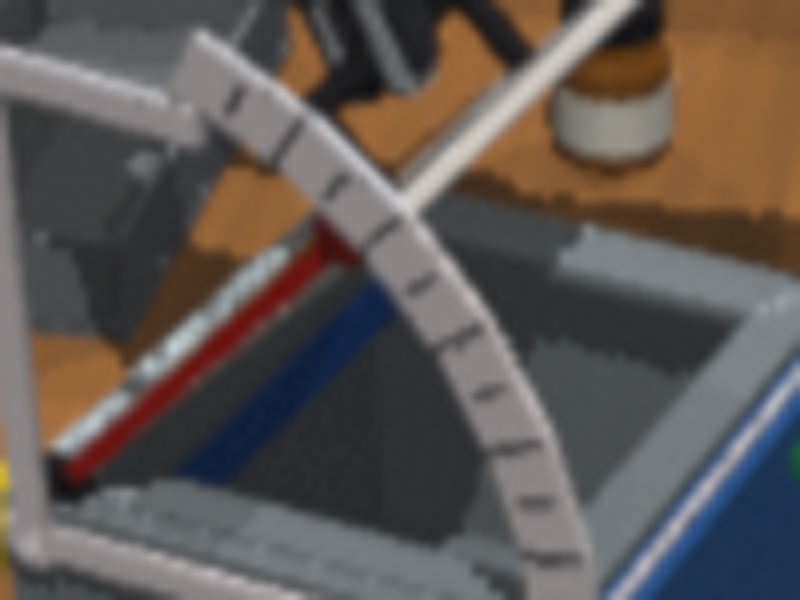

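View pics/w3.png

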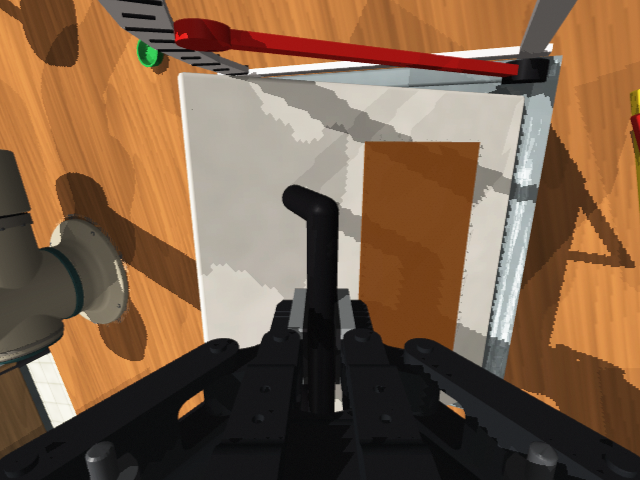

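The pointer now covers the flap's edge in the side view. In the wrist view the disc is at (203,34), the flap's front-left corner at (180,74) and its back-left corner at (523,95). I'll triangulate the disc, and the corner too, from several views.

Run:
```python
from h import *
from scipy.spatial.transform import Rotation as Ro
from scipy.optimize import least_squares
W=Cam("wrist"); S=Cam("scene"); D=Cam("side")
st=get_state(); q=st["ee_rot"]; Rw=Ro.from_quat([q[1],q[2],q[3],q[0]]).as_matrix(); T=np.eye(4); 
def mk(p,q):
    c=Cam.__new__(Cam); c.K=W.K; Rn=Ro.from_quat([q[1],q[2],q[3],q[0]]).as_matrix()
    c.R=W.R@Rw@Rn.T; c.C=np.array(p)+Rn@Rw.T@(W.C-np.array(st["position"])); return c
W1=mk([.5841,.0231,.3064],[.0005,.7894,.6139,.0003]); W2=mk([.6305,.0145,.263],[-.141,.78,.599,-.109])
print(W1.C, st["position"].round(4) if hasattr(st["position"],"round") else st["position"])
h=cv2.cvtColor(S.img,cv2.COLOR_BGR2HSV); m=((h[...,0]<7)|(h[...,0]>173))&(h[...,1]>130)&(h[...,2]>50)
r=np.argwhere(m[205:300,360:392])[:,::-1]+[360,205]; print("scene red rows",[(y,r[r[:,1]==y][:,0].tolist()) for y in sorted(set(r[:,1]))[:9]])
def tri(obs):
    f=lambda X:np.concatenate([w*(c.proj(X)-p) for c,p,w in obs]); o=least_squares(f,[.6,.1,.25]); return o.x.round(4),f(o.x).round(1)
yaw=-.263; ex=np.array([np.cos(yaw),np.sin(yaw),0]); bar=np.array([.5834,.0289,.16]); Hf=bar+.135*ex
def rep(n,obs):
    X,e=tri(obs); d=X-Hf; print(n,X,"cab",round(d@ex,4),round(d@[-ex[1],ex[0],0],4),round(d[2],4),"ang",round(np.arctan2(d[2],-(d@ex)),3),"res",e)
sc=(374.7,222.5)
rep("disc w1+w2+w3",[(W1,(379,38),1),(W2,(217,19),1),(W,(203,34),1)])
rep("disc w+scene",[(W1,(379,38),1),(W,(203,34),1),(S,sc,1)])
rep("disc w+side",[(W1,(379,38),1),(W,(203,34),1),(D,(278.5,219.7),1)])
rep("disc all",[(W1,(379,38),.5),(W,(203,34),.5),(D,(278.5,219.7),.5),(S,sc,1)])
rep("pivot",[(W1,(512,87),.5),(W,(533,70),.5),(D,(243.5,249),1)])
# flap corner: intersect with planes
for nm,p,y in(("FLtop",(180,74),.1),("BLtop",(523,95),.1)):
    ey=np.array([-ex[1],ex[0],0]); X=W.plane(p,ey,Hf+y*ey)-Hf; print(nm,-(X@ex),X[2])
# redict flap corners for several th
for th in(.79,.83,.87):
    u=-np.cos(th)*ex+np.sin(th)*np.array([0,0,1]); n=np.sin(th)*ex+np.cos(th)*np.array([0,0,1]); ey=np.array([-ex[1],ex[0],0])
    P=lambda s,y,z:W.proj(Hf+s*u+y*ey+z*n).round(1)
    print(th,"FL(.175)",P(.175,.1,.008),"BL(0)",P(0,.1,.008),"disc",P(.17,.112,0),"side FR",D.proj(Hf+.175*u-.1*ey).round(1))
```

```text
[0.6013764  0.09344787 0.44870598] [0.6462 0.01   0.2738]
scene red rows [(np.int64(220), [374, 375, 376]), (np.int64(221), [374, 375]), (np.int64(222), [374, 375]), (np.int64(223), [374, 375]), (np.int64(224), [374, 375]), (np.int64(225), [374]), (np.int64(226), [374, 375]), (np.int64(227), [374, 375]), (np.int64(228), [374])]
disc w1+w2+w3 [0.6342 0.1266 0.2889] cab -0.1113 0.1075 0.1289 ang 0.858 res [-0.1 -1.5  1.4  0.3 -1.4  1. ]
disc w+scene [0.6343 0.1266 0.2883] cab -0.1113 0.1076 0.1283 ang 0.856 res [ 0.1 -1.3  0.1  1.1 -0.3 -0.1]
disc w+side [0.6343 0.1267 0.2882] cab -0.1113 0.1077 0.1282 ang 0.856 res [-0.1 -1.3  0.2  1.1 -0.5 -0.8]
disc all [0.6343 0.1267 0.2881] cab -0.1113 0.1077 0.1281 ang 0.856 res [-0.1 -0.7  0.1  0.5 -0.2 -0.4 -0.2 -0.1]
pivot [0.7482 0.0951 0.1668] cab 0.0069 0.1068 0.0068 ang 2.365 res [ 0.1  0.  -0.9  0.4 -2.7 -0.1]
FLtop 0.1450696061555729 0.10689389212252279
BLtop -0.008412440197304161 -0.04593261062617934
0.79 FL(.175) [189.   58.7] BL(0) [526.4  84.7] disc [198.7  30.1] side FR [318.8 185.9]
0.83 FL(.175) [190.8  54.8] BL(0) [526.8  84.7] disc [200.   25.1] side FR [317.1 184. ]
0.87 FL(.175) [193.7  50.6] BL(0) [527.2  84.8] disc [202.3  19.7] side FR [315.4 182.1]
```

Run:
```python
import cv2,numpy as np
from h import *
w=cv2.imread("pics/w3.png"); D=Cam("side")
a=cv2.resize(w[10:110,160:560],(800,200),interpolation=cv2.INTER_CUBIC)
b=cv2.resize(D.img[180:230,265:331],(528,400),interpolation=cv2.INTER_CUBIC)
c=cv2.resize(w[60:128,170:204],(200,400),interpolation=cv2.INTER_CUBIC)
o=np.zeros((600,800,3),np.uint8); o[:200]=a; o[200:,:528]=b; o[200:,560:760]=c; cv2.imwrite("pics/m.png",o)
```

```text
(no output)
```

View pics/m.png

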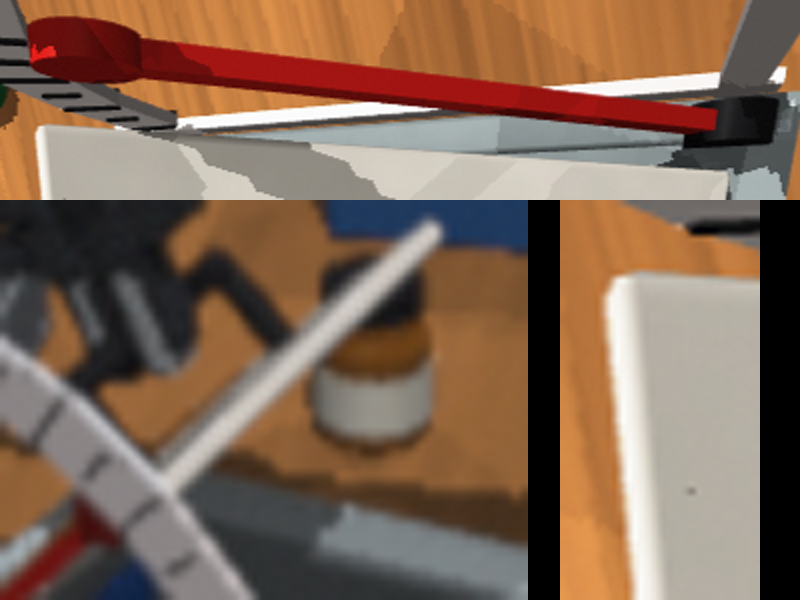

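The combined crop shows, in wrist pixels, the flap's top-left edge (183,72.7)→(524,94.5) and its bottom front corner at (178,74.5). The pointer arm runs (230,38.5)→(518,69.5). The flap's front-right bottom corner is at side pixel (320.2,184.8). Next is a small joint point fit.

```bash
cat > fit.py <<'E'
from h import *
from scipy.spatial.transform import Rotation as Ro
from scipy.optimize import least_squares
W=Cam("wrist"); S=Cam("scene"); D=Cam("side"); st=get_state(); q=st["ee_rot"]; Rw=Ro.from_quat([q[1],q[2],q[3],q[0]]).as_matrix()
def mk(p,q):
    c=Cam.__new__(Cam); c.K=W.K; Rn=Ro.from_quat([q[1],q[2],q[3],q[0]]).as_matrix()
    c.R=W.R@Rw@Rn.T; c.C=np.array(p)+Rn@Rw.T@(W.C-np.array(st["position"])); return c
W1=mk([.5841,.0231,.3064],[.0005,.7894,.6139,.0003])
ez=np.array([0,0,1.])
def model(v):
    yaw,hx,hy,tf,tp,sf=v; ex=np.array([np.cos(yaw),np.sin(yaw),0]); ey=np.array([-ex[1],ex[0],0]); H=np.array([hx,hy,.16])
    P=lambda t,s,y,z:H+s*(-np.cos(t)*ex+np.sin(t)*ez)+y*ey+z*(np.sin(t)*ex+np.cos(t)*ez); return P
def res(v):
    P=model(v); tf,tp,sf=v[3:]; r=[]
    def pt(c,X,p,s): r.extend((c.proj(X)-p)/s)
    def ln(c,A,B,p,s):
        a,b=c.proj(A),c.proj(B); n=np.array([-(b-a)[1],(b-a)[0]]); r.append(n@(np.array(p)-a)/np.linalg.norm(n)/s)
    pt(W1,P(0,.135,.05,.049),(320,162),2.5); pt(W1,P(0,.135,-.05,.049),(318,312),2.5)
    A,B=P(tf,0,.1,.008),P(tf,sf,.1,.008)
    pt(W,B,(183,72.7),2); ln(W,A,B,(353,83.6),2); ln(W,A,B,(524,94.5),2); pt(W,P(tf,sf,.1,0),(178,74.5),2.5)
    pt(D,P(tf,sf,-.1,0),(320.2,184.8),1)
    d=P(tp,.17,.112,0); pt(W,d,(202.5,34.5),2); pt(W1,d,(379,38),2); pt(S,d,(374.7,222.5),1); pt(D,d,(278.5,219.7),1.5)
    a,b=P(tp,0,.112,0),d; ln(W,a,b,(230,38.5),2); ln(W,a,b,(518,69.5),2)
    pt(S,P(0,-.02,-.12,0),(281,287.3),1); ln(S,P(0,-.02,-.12,0),P(0,-.02,.12,0),(340,292),1)
    pt(W1,P(0,-.02,-.12,0),(481,351),3)
    return np.array(r)
if __name__=="__main__":
    o=least_squares(res,[-.26,.714,-.006,.82,.83,.18],loss="soft_l1",x_scale=.01)
    C=np.linalg.inv(o.jac.T@o.jac); print(o.x.round(4),"sd",np.sqrt(np.diag(C)).round(4),"sd diff",np.sqrt(C[3,3]+C[4,4]-2*C[3,4])); print(res(o.x).round(1).tolist())
E
python3 fit.py
```

```text
[-0.2591  0.7132 -0.0102  0.7823  0.856   0.1782] sd [0.0066 0.0009 0.0007 0.014  0.0085 0.001 ] sd diff 0.014376241537648384
[-0.1, 4.7, 0.3, -1.3, -0.8, -0.4, -0.7, -1.0, 1.4, 0.3, 0.1, 0.2, 0.1, 0.5, -0.1, -0.5, -0.3, -0.2, -0.3, -0.6, 0.0, 1.0, -1.0, -0.3, 0.8, 0.5, 0.8]
```

```bash
cat > fit2.py <<'E'
import fit; from fit import *
import copy
W0,W10,S0,D0=[copy.copy(c) for c in(fit.W,fit.W1,fit.S,fit.D)]
def app(c0,n):
    c=copy.copy(c0); c.R=Ro.from_rotvec(n[3:]).as_matrix()@c0.R; c.C=c0.C+c0.R.T@n[:3]; return c
sig=np.array([.0015]*3+[.003]*3)
def res2(v):
    n=v[6:].reshape(3,6)*sig
    fit.W,fit.W1,fit.S,fit.D=app(W0,n[0]),app(W10,n[0]),app(S0,n[1]*.5),app(D0,n[2]*.5)
    r=fit.res(v[:6]); r[[1,3]]*=.2
    return np.r_[r,v[6:]]
def run(kin=None):
    f=(lambda v:np.r_[res2(v),(v[3]-kin)/.015]) if kin else res2
    o=least_squares(f,np.r_[-.26,.714,-.006,.82,.83,.18,np.zeros(18)],x_scale=np.r_[[.01]*6,[1]*18])
    C=np.linalg.inv(o.jac.T@o.jac); print(kin,o.x[:6].round(4),"sd",np.sqrt(np.diag(C))[:6].round(4),"sd diff",np.sqrt(C[3,3]+C[4,4]-2*C[3,4]).round(4),"rms",np.sqrt(np.mean(o.fun**2)))
if __name__=="__main__": run(); run(.82)
E
python3 fit2.py
```

```text
None [-0.2586  0.7134 -0.01    0.7843  0.8575  0.1782] sd [0.0065 0.0016 0.0016 0.0159 0.0095 0.0008] sd diff 0.0149 rms 0.44501918194611473
0.82 [-0.2575  0.7128 -0.0098  0.8031  0.8622  0.1782] sd [0.0065 0.0015 0.0016 0.0109 0.0091 0.0008] sd diff 0.0119 rms 0.5019285388881332
```

```bash
python3 arc.py .82 .84 .86
python3 - <<'E'
import cv2,numpy as np
w=cv2.cvtColor(cv2.imread("pics/w3.png"),cv2.COLOR_BGR2GRAY).astype(int)
for x in(200,230,300,340,400,460,500): 
    c=int(72.7+(x-183)*.064); print(x,c,w[c-6:c+7,x].tolist())
E
```

```text
0.84 [0.0023, -0.0006, 0.0013] [0.003, 0.01, 0.0]
0.86 [0.0047, -0.0013, 0.0025] [0.005, 0.019, 0.0]
200 73 [126, 137, 138, 139, 139, 140, 160, 190, 188, 183, 179, 178, 177]
230 75 [108, 109, 108, 108, 77, 20, 102, 92, 179, 182, 178, 175, 176]
300 80 [126, 144, 157, 172, 172, 172, 100, 105, 116, 127, 138, 139, 140]
340 82 [173, 174, 174, 173, 172, 171, 165, 188, 201, 203, 204, 205, 205]
400 86 [169, 168, 166, 165, 159, 136, 112, 179, 202, 201, 197, 196, 195]
460 90 [95, 147, 151, 152, 152, 152, 151, 170, 203, 202, 199, 198, 197]
500 92 [53, 54, 50, 50, 50, 50, 50, 50, 189, 204, 201, 197, 198]
```

Call:
{"name": "send_rows", "arguments": {
  "increments": [
    {"gripper":1,"linear":[0.0025,-0.0005,0.0015],"delta_rot":[0.003,0.01,0]},
    {"gripper":1,"linear":[0.0045,-0.001,0.0025],"delta_rot":[0.005,0.019,0]},
    {"gripper":1,"linear":[0.0045,-0.001,0.0025],"delta_rot":[0.005,0.019,0]},
    {"gripper":1,"linear":[0.0045,-0.001,0.0025],"delta_rot":[0.005,0.019,0]}
  ]
}}

```text
clock: 10.95
position: [0.6509, 0.0087, 0.2764]
ee_rot: [-0.173, 0.774, 0.594, -0.133]
contact_force: [-5.3, -0.7, 4.7]
width: 0.0098
gripper_force: 59.9
```

Run:
```python
from h import *
W=Cam("wrist"); D=Cam("side"); w=cv2.cvtColor(W.img,cv2.COLOR_BGR2GRAY).astype(int); cv2.imwrite("pics/w4.png",W.img)
for x in(190,200,340,400,460,490,500): 
    c=int(72.7+(x-183)*.066); print(x,c,w[c-9:c+8,x].tolist())
print("row 110 left",[(y,w[y,172:200].tolist()) for y in(80,120)])
h=cv2.cvtColor(W.img,cv2.COLOR_BGR2HSV); m=(((h[...,0]<7)|(h[...,0]>173))&(h[...,1]>150)&(h[...,2]>50))[:110]
for x in(180,190,200,210,220,260,300,350,400,450,490): r=np.flatnonzero(m[:,x]); print("red",x,r.min() if len(r) else 0,r.max() if len(r) else 0)
r=np.argwhere(m[:,:300]); print("disc left",r[:,1].min())
g=cv2.cvtColor(D.img,cv2.COLOR_BGR2GRAY); print(g[178:192,308:328])
s=get_state(); print(s["position"],s["ee_rot"],s["contact_force"])
```

```text
190 73 [111, 116, 134, 137, 139, 140, 141, 142, 161, 189, 183, 181, 177, 174, 174, 174, 173]
200 73 [111, 44, 14, 52, 111, 125, 126, 124, 128, 174, 187, 185, 180, 174, 173, 173, 173]
340 83 [163, 177, 177, 177, 178, 177, 176, 176, 175, 179, 201, 203, 204, 203, 203, 203, 204]
400 87 [175, 174, 175, 172, 171, 170, 172, 150, 127, 146, 204, 202, 198, 195, 194, 194, 194]
460 90 [137, 112, 84, 79, 150, 154, 154, 154, 155, 154, 153, 203, 205, 201, 197, 195, 196]
490 92 [160, 193, 166, 178, 151, 167, 208, 184, 72, 51, 66, 193, 202, 199, 195, 195, 195]
500 93 [34, 68, 68, 72, 53, 51, 51, 51, 51, 51, 93, 203, 204, 200, 197, 197, 196]
row 110 left [(80, [151, 146, 143, 198, 247, 247, 244, 232, 213, 187, 171, 172, 173, 173, 172, 172, 173, 173, 173, 173, 173, 173, 174, 173, 174, 174, 173, 174]), (120, [165, 172, 169, 163, 163, 164, 165, 197, 241, 247, 244, 232, 211, 184, 169, 171, 171, 172, 171, 171, 172, 171, 172, 171, 171, 171, 171, 171])]
red 180 24 50
red 190 23 52
red 200 24 53
red 210 26 54
red 220 30 52
red 260 37 54
red 300 41 58
red 350 47 63
red 400 53 68
red 450 59 72
red 490 63 76
dis
[... 624 characters left out ...]
186 201 189 140  84  57  52  52  52  52  53  55  55  57
   60  59]
 [ 90 106 157 192 199 187 137 101  81  80  81  81  82  83  85  86  85  84
   86  86]
 [100 148 194 200 186 129  74  68  79  87  91  92  91  93  94  95  93  92
   95  93]
 [166 193 200 183 128  66  35  40  55  74  90  93  92  94  95  95  94  94
   95  98]
 [200 200 181 126  66  35  31  32  35  56  82  92  94  95  95  95  94  94
   95  96]
 [199 179 122  63  34  29  29  29  30  44  76  93  94  95  94  95  93  95
   95  94]
 [177 119  61  34  30  28  29  28  26  41  76  93  95  94  94  94  93  95
   96  95]]
[0.65085807 0.00870664 0.27638549] [-0.17273225  0.77412153  0.59433771 -0.13289883] [-6.62117522  0.13064805  3.80077334]
```

```bash
sed -i 's/(183,72.7)/(181,72.2)/; s/(353,83.6)/(400,87.4)/; s/(524,94.5)/(500,94)/; s/(178,74.5)/(174.5,74)/; s/(320.2,184.8)/(318.4,182.7)/; s/(202.5,34.5)/(199.5,38.3)/; s/(230,38.5)/(260,45.5)/; s/(518,69.5)/(490,69.5)/' fit.py; python3 fit.py; sed -i 's/run(.82)/run(.86)/' fit2.py; python3 fit2.py
```

```text
[-0.2626  0.7131 -0.0106  0.8242  0.8538  0.1784] sd [0.0064 0.0008 0.0006 0.0141 0.0085 0.0011] sd diff 0.01467652653135636
[0.0, 4.7, 0.2, -1.3, -0.8, -0.6, -0.9, -0.8, 1.8, 0.2, 0.3, 0.2, -0.0, 0.6, 0.0, -0.3, -0.3, -0.1, -0.3, -0.6, 0.2, 0.4, -1.2, -0.4, 0.7, 0.3, 1.0]
None [-0.2617  0.7133 -0.0102  0.8261  0.8563  0.1786] sd [0.0067 0.0016 0.0016 0.016  0.0096 0.0008] sd diff 0.0152 rms 0.46056194998480837
0.86 [-0.2609  0.7126 -0.0101  0.844   0.8605  0.1786] sd [0.0067 0.0015 0.0016 0.0109 0.0092 0.0008] sd diff 0.0122 rms 0.5095238765527388
```

```bash
cat > chk.py <<'E'
from h import *
D=Cam("side"); g=cv2.cvtColor(D.img,cv2.COLOR_BGR2GRAY).astype(float)
yaw,hx,hy=-.2605,.713,-.0102; ex=np.array([np.cos(yaw),np.sin(yaw),0]); ey=np.array([-ex[1],ex[0],0]); ez=np.array([0,0,1.]); H=np.array([hx,hy,.16])
P=lambda t,s,y:H+s*(-np.cos(t)*ex+np.sin(t)*ez)+y*ey
pts=[]
for x in range(292,314):
    yc=int(D.proj(P(.835,.178,-.1))[1]+(318.4-x)*.94); seg=g[yc-6:yc+8,x]; k=np.argmax(seg)
    lo=seg[k:k+5].min(); j=k
    while j<len(seg)-1 and seg[j]>(seg[k]+lo)/2: j+=1
    h=(seg[k]+lo)/2; pts.append((x,yc-6+j-1+(seg[j-1]-h)/(seg[j-1]-seg[j])))
pts=np.array(pts); c=np.polyfit(pts[:,0],pts[:,1],1); print("edge",c,"res",np.std(pts[:,1]-np.polyval(c,pts[:,0])))
hsv=cv2.cvtColor(D.img,cv2.COLOR_BGR2HSV); red=((hsv[...,0]<8)|(hsv[...,0]>172))&(hsv[...,1]>110)&(hsv[...,2]>40)
pc=[]
for x in range(250,273):
    r=np.flatnonzero(red[205:255,x])+205
    if len(r): wgt=(D.img[r,x,2].astype(float)-D.img[r,x,1]); pc.append((x,(wgt*r).sum()/wgt.sum(),len(r)))
pc=np.array(pc); k=np.polyfit(pc[:,0],pc[:,1],1); print("pointer",k,pc[:,2].mean())
def sol(dx,y):
    # flap angle from edge height at col 303; pointer angle from its height at col 265
    from scipy.optimize import brentq
    def fe(t):
        a,b=D.proj(P(t,.178,-.1)),D.proj(P(t,.178,.1)); return a[1]+(303-a[0])*(b-a)[1]/(b-a)[0]-np.polyval(c,303)
    def fp(t):
        a,b=D.proj(P(t,.05,.112)),D.proj(P(t,.17,.112)); return a[1]+(265-a[0])*(b-a)[1]/(b-a)[0]-np.polyval(k,265)
    return brentq(fe,.6,1.1),brentq(fp,.6,1.1)
for dz in(-.002,0,.002):
    for dxx in(-.002,0,.002):
        H=np.array([hx+dxx,hy,.16+dz]); print(dz,dxx,np.round(sol(0,0),3))
E
python3 chk.py
```

```text
edge [ -0.91580133 473.9127787 ] res 0.10474507649505711
pointer [ -0.87789896 462.74786349] 4.478260869565218
-0.002 -0.002 [0.856 0.897]
-0.002 0 [0.848 0.884]
-0.002 0.002 [0.84  0.871]
0 -0.002 [0.849 0.886]
0 0 [0.841 0.873]
0 0.002 [0.833 0.86 ]
0.002 -0.002 [0.842 0.874]
0.002 0 [0.834 0.861]
0.002 0.002 [0.825 0.848]
```

Call:
{"name": "send_rows", "arguments": {
  "increments": [
    {"gripper":1,"linear":[0.0012,-0.0003,0.0006],"delta_rot":[0.001,0.005,0]},
    {"gripper":1,"linear":[0.0024,-0.0006,0.0012],"delta_rot":[0.003,0.01,0]},
    {"gripper":1,"linear":[0.0024,-0.0006,0.0012],"delta_rot":[0.003,0.01,0]},
    {"gripper":1,"linear":[0.0024,-0.0006,0.0012],"delta_rot":[0.003,0.01,0]},
    {"gripper":1,"linear":[0.0024,-0.0006,0.0012],"delta_rot":[0.003,0.01,0]}
  ]
}}

```text
clock: 11.9
position: [0.6531, 0.0081, 0.2776]
ee_rot: [-0.177, 0.773, 0.594, -0.136]
contact_force: [-6.3, -1.1, 3.6]
width: 0.0098
gripper_force: 59.9
```

```bash
python3 chk.py
python3 - <<'E'
from h import *
W=Cam("wrist"); w=cv2.cvtColor(W.img,cv2.COLOR_BGR2GRAY).astype(int)
for x in(190,400,460,500): 
    c=int(72.7+(x-183)*.066); print(x,c-4,w[c-4:c+6,x].tolist())
print(w[80,168:190].tolist())
h=cv2.cvtColor(W.img,cv2.COLOR_BGR2HSV); m=(((h[...,0]<7)|(h[...,0]>173))&(h[...,1]>150)&(h[...,2]>50))[:110]
for x in(180,190,200,210,260,490): r=np.flatnonzero(m[:,x]); print("red",x,r.min(),r.max())
print(np.argwhere(m[:,:300])[:,1].min()); D=Cam("side"); h=cv2.cvtColor(D.img,cv2.COLOR_BGR2HSV)
s=get_state(); print(s["qd"],s["contact_force"])
E
```

```text
edge [ -0.91081751 470.55178653] res 0.11003259396821179
pointer [ -0.87567102 462.25295363] 4.260869565217392
-0.002 -0.002 [0.876 0.896]
-0.002 0 [0.867 0.882]
-0.002 0.002 [0.859 0.869]
0 -0.002 [0.868 0.885]
0 0 [0.86  0.871]
0 0.002 [0.852 0.858]
0.002 -0.002 [0.861 0.873]
0.002 0 [0.853 0.86 ]
0.002 0.002 [0.845 0.847]
190 69 [144, 143, 141, 175, 192, 185, 181, 175, 172, 172]
400 83 [173, 173, 161, 136, 133, 204, 204, 200, 196, 196]
460 86 [158, 158, 158, 157, 157, 158, 194, 206, 202, 198]
500 89 [57, 56, 53, 52, 53, 52, 194, 206, 201, 198]
[155, 149, 154, 155, 157, 154, 191, 242, 249, 247, 236, 218, 193, 170, 171, 171, 171, 171, 172, 172, 173, 173]
red 180 26 52
red 190 26 54
red 200 27 55
red 210 29 55
red 260 39 56
red 490 64 76
170
[-1.60032297e-04  1.18252946e-04 -9.26421062e-05  8.23414067e-04
  1.13864047e-04  7.10402886e-04] [-6.46623919 -0.5802199   3.65216666]
```

Run:
```python
from h import *
D=Cam("side"); h=cv2.cvtColor(D.img,cv2.COLOR_BGR2HSV); m=(h[...,0]>50)&(h[...,0]<75)&(h[...,1]>120); m[:,:320]=0; m[:235]=0; m[260:]=0; m[:,350:]=0
print(np.argwhere(m).mean(0), D.proj([.5006-.0034+.0136+.0034, -.0064-.0035,.134]))
from rig import sign_off
print(sign_off())
```

```text
[246. 335.] [334.27827452 245.80321855]
the job is handed in; nothing more can be done
None
```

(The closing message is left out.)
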